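# Stow a battery pack in the push-latch box

### The arm

A 6-joint arm with a two-finger parallel gripper is mounted at the origin on the work surface. World frame = base frame: x ahead of the robot, y to its left, z up, the work surface at z = 0. Lengths are in mm, angles in rad, forces in N, time in s.
With the tool pointing down it reaches from about 300 to 775 mm from the base axis. Payload 14.6 kg.
Tool frame: the origin (TCP) lies at the centre of the arm's flange, where the gripper is bolted on; the fingertips stand 173 mm ahead of it and the grasp point (between the pads) lies 155 mm ahead of it; z points along the fingers, y is the direction in which the jaws open and shut (so a half turn about z gives the same grasp; the last joint's range is limited). The gripper opens to 85 mm and grips with 20 to 120 N. Pads are 22 mm wide; open, the fingers measure 114 mm over their backs; the gripper's body (76 mm by 85 mm) begins 54 mm behind the grasp point. The pads swing forward as they close: fully open they stand 13 mm farther back than shut.
Start: joints at [-1.347, 0.3, 1.521, -0, 1.321, -0.067], TCP at [157.689, -526.901, 404.681] pointing down, gripper open.
Joint ranges: [-3.03, 3.03], [-0.79, 2.21], [0.23, 2.52], [-1.04, 4.18], [0, 3.07], [-2.55, 2.55]. Speed limits (rad/s): [2.22, 2.22, 2.57, 3.14, 3.14, 3.14].

### API

Orientations are given as a rotation vector (axis times angle).
In Python, from workcell import monitor, camera, get_calibration, robot gives the robot as it stands. The module is installed in compiled form; this text tells all that it offers.
- The arm moves only by the shell command python3 -m inch 'ROWS'. ROWS is text: rows parted by semicolons, each of 5 numbers parted by spaces: the shift along the world's x, y, z in m, then the turn about the world's z in degrees, then the finger opening in m, from 0 to 0.0854. A call has exactly 5 rows; each row shifts and turns the commanded pose from where the row before left it; what a row does not reach is not made up. A row lasts 1/8 s, in which the tool goes at most 62.5 mm and 10.7 degrees, less where a joint would pass 70% of its speed; a pose out of reach is approached as far as the arm can. A call with a gripper value outside its range is refused whole. The fingers move at their own pace and stop on an object; the grip force is fixed at half the most. Time passes only in rows, so rows that do not move let the fingers close, or fill a call up. It gives the time, the measured TCP pose, the force and the opening at its end, in the units of the state.
- monitor.read_state(): the state, without advancing time (a new reading comes with each control period).
- camera(name): name is "scene" or "top" or "wrist"; returns the picture (400x640x3 uint8, red, green, blue); there is no depth.
- get_calibration(name): a dict with "vfov" (degrees; the focal length in pixels is half the picture's height over the tangent of half this angle, whatever the lens; pixels are square), "cx", "cy" (the principal point, pixels), "D" ([k1, k2, p1, p2, k3] as OpenCV has them; the pictures are not rectified), "position" and "orientation" of the camera in the world; the wrist camera has in their place "hand_eye" (4x4, takes a point from camera to tool coordinates, whose origin is the TCP and whose axes are the flange's). Camera axes: x right, y down, z forward; pixel columns grow to the right and rows downward; lengths in mm; the calibration is good to about 2 mm. A picture is of the moment at which its call begins: read the wrist's pose just before it. get_calibration takes no time and is no camera call.
- robot.sign_off(): hands the job in, once; it reports no verdict.
The state is a dict: "time": time; "joint_positions": joint angles; "dq": joint speeds; "effort": joint torques, N m; "ee_pos": TCP position; "tool_rot": TCP orientation; "force": force on the tool from outside, world axes, zero at the start; "moment": the same for the moment, N m; "grip_width": opening from 0.0 (shut) to 1.0 (fully open).
Only numpy, scipy, OpenCV 4.12 (cv2) and the standard library are available. Lean on these libraries where they do the work, as an engineer would, in place of code of your own. Each camera call takes 0.05 s, during which the arm holds its last target.

### The job

Press the closed lid of the metal battery box so that its push-push latch lets go and it springs up, lay the battery pack flat inside on the floor of the box, then push the lid down again until it latches and stays shut. Do not shift the two loose wheels, the flask or the small bottle.

Things in the scene. Friction and masses are not known exactly. Their poses are not given: they have to be found in the camera images.
- box: Aluminium battery box, fixed, empty; outside 160 (x) by 150 (y) mm, 66 high; walls and floor 5 thick, so inside 150 by 140. Origin: centre of its underside. Its -x side is the front, facing the robot within about 0.3 rad: wall there only 48 high, and a black latch housing (32 in x, 46 wide, 50 high) outside it at mid-width. Lid hinge along y at x = +72, z = 60 mm.
- lid (a joint): Lid angle, rad. 0: latched, level, top flush with the box rim. Positive: open, front edge up and back; ends at 1.70, just past upright. Negative: pressed in; solid stop at -0.048 (tab 8 mm down). A damped spring always pushes it open: 2 to 4 N at the tab moves it down, at every angle, until the stop. After the latch lets go it rises by itself to fully open in 3 to 4 s. A thin steel tongue hangs 40 mm below the tab.
- lid_tab (a point): Centre of the top face of the latch tab (32 by 46 mm) at the lid's front, mid-width, 170 mm from the hinge; moves with the lid. The latch: when latched, press the tab (or the lid close behind it) down at least 7 mm and let go: the lid opens. When swung shut, press to the stop, 8 mm below level at the tab, and let go: it comes up to level and stays. Pressed too little, it springs open.
- lid_hinge (a point): Point on the hinge axis at mid-width, 60 mm above the table; fixed; y axis along the hinge. The lid is a painted grey plate 6 mm thick, 136 wide, 152 long from the hinge, and the tab goes on to 186; its top face is 6 mm above the hinge when level. Upright, it can be shut by reaching over it, drawing it towards the front from behind and then pressing down.
- pack: Battery pack: a hard plastic block, black with a grey band, 96 mm (x) by 46 mm (y) by 25 mm high, 0.15 to 0.3 kg, loose, lying flat on the table. Origin: centre of its underside.
- wheel_a: Bystander: loose model-car wheel lying flat, 64 mm across, 26 mm high, between box and pack, nearer the robot. Origin: centre of its underside.
- wheel_b: Bystander: another such wheel, between box and pack, farther out. Origin: centre of its underside.
- flask: Bystander: white drinking flask, 72 mm across, 190 mm high, left of the box and pack. Origin: centre of its underside.
- oil: Bystander: small clear bottle, 44 mm across, 120 mm high, right of the box and pack. Origin: centre of its underside.
Mind the look-alikes: they are no part of the job. What is shaped like the pack but yellow is not meant.

How it is judged (in metres and radians):
On the way, in this order (a step that is already met when the one before it is completed fails the run):
1. the latch is freed and the lid springs open (value of joint lid above 1.2 rad), for 0.2 s.
2. the pack lies flat on the floor of the open box (x of pack in the frame of box between -0.073 and 0.073 m and y of pack in the frame of box between -0.068 and 0.068 m and z of pack in the frame of box between 0 and 0.022 m and angle between pack's own z axis and vertical below 0.3 rad and value of joint lid above 0.5 rad and linear speed of pack below 0.03 m/s and contact force between pack and the fingers below 0.1 N), for 0.2 s.
At the end, for the whole second after the job is handed in: The pack lies flat (within 0.3 rad) on the floor of the box, inside its walls (underside less than 22 mm above the underside of the box), at rest and released, and the lid is shut and held by its latch: joint lid within 0.02 rad of 0 (x of pack in the frame of box between -0.073 and 0.073 m and y of pack in the frame of box between -0.068 and 0.068 m and z of pack in the frame of box between 0 and 0.022 m and angle between pack's own z axis and vertical below 0.3 rad and value of joint lid between -0.02 and 0.02 rad and linear speed of pack below 0.03 m/s); the robot touches nothing.
It fails at once if a wheel, the flask or the bottle is moved by more than 30 mm (distance of any of wheel_a, wheel_b, flask, oil from where it was at the start of the episode above 0.03 m).
It also fails if it takes over 70 s, if anything falls off the work surface, if the arm or the gripper's body presses on something with over 40 N, if the wrist force passes 120 N, or if a joint passes its speed limit or range.

## Working session

There is one attempt and no reset: what is moved stays moved. The work goes in short steps, Python scripts to look and compute and a shell command to move; the robot and the scene stay as the last step left them, time stands still between calls to the robot, and variables do not carry over. Pictures are saved under pics/ and viewed, and the job is handed in when it is done.

```bash
mkdir -p pics; python3 - <<'E'
from workcell import monitor, camera, get_calibration, robot
import cv2
print(monitor.read_state())
for n in ["scene","top","wrist"]:
    print(n,get_calibration(n))
    cv2.imwrite(f"pics/{n}0.png",camera(n)[:,:,::-1])
E
```

```text
{'time': 0.0, 'joint_positions': array([-1.34659882e+00,  3.00497762e-01,  1.52161161e+00,  4.69407784e-06,
        1.32070280e+00, -6.66448825e-02]), 'dq': array([-0.0009098 ,  0.0003923 ,  0.00137541,  0.00045724, -0.00143543,
       -0.00068837]), 'effort': array([-3.56353754e-03, -5.43498981e+01, -3.61796665e+01, -2.28876011e-04,
        4.02429534e-03,  4.30259911e-05]), 'ee_pos': array([ 157.68374629, -526.87532908,  404.09364694]), 'tool_rot': array([-3.10723001e+00, -4.55067620e-01,  1.43572932e-04]), 'force': array([-1.008429  , -0.3561801 , -0.44917663]), 'moment': array([ 0.06617149,  0.02145247, -0.04226686]), 'grip_width': 0.9984700248162297}
scene {'vfov': 45.644966360158065, 'cx': 310.27899342875986, 'cy': 199.30252685458, 'D': array([-0.05376962,  0.        ,  0.        ,  0.        ,  0.        ]), 'position': array([1357.39250405, -234.29753997,  907.95469148]), 'orientation': array([-1.95443247, -1.47983846,  0.61866348])}
top {'vfov': 56.57318161226006, 'cx': 318.3492102310362, 'cy': 200.26983741227838, 'D': array([-0.07318875,  0.        ,  0.        ,  0.        ,  0.        ]), 'position': array([ 475.28555175,   -1.93257093, 1156.4663267 ]), 'orientation': array([-2.16725294,  2.22016382, -0.07920082])}
wrist {'vfov': 64.62614750926653, 'cx': 322.1195938076251, 'cy': 204.81171939888424, 'D': array([-0.0513185,  0.       ,  0.       ,  0.       ,  0.       ]), 'hand_eye': array([[-9.21980860e-04, -9.49859826e-01, -3.12674688e-01,
         8.00844668e+01],
       [ 9.99999285e-01, -1.11368912e-03,  4.34535813e-04,
         1.47305907e+00],
       [-7.60970509e-04, -3.12674064e-01,  9.49860174e-01,
         2.97785929e+01],
       [ 0.00000000e+00,  0.00000000e+00,  0.00000000e+00,
         1.00000000e+00]])}
```

View pics/scene0.png

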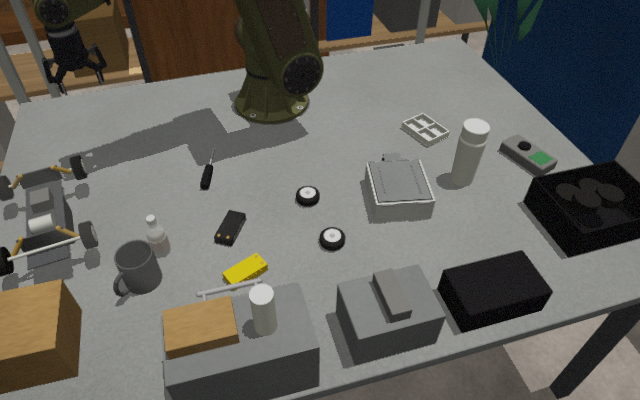

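View pics/top0.png

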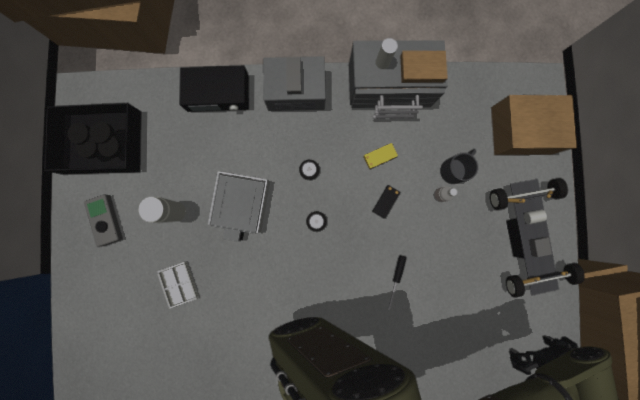

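View pics/wrist0.png

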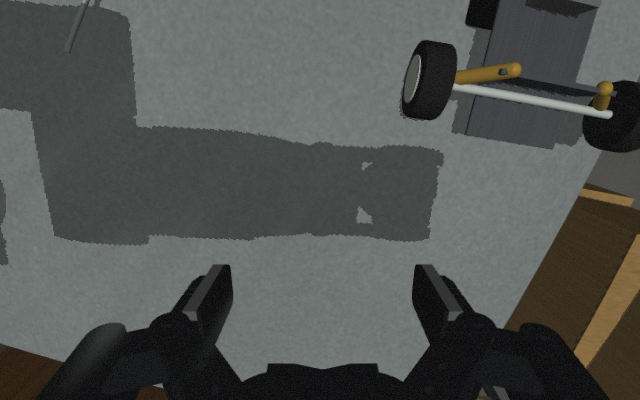

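```bash
cat > h.py <<'E'
import numpy as np, cv2
from scipy.spatial.transform import Rotation as R
from workcell import monitor, camera, get_calibration
def K(c):
    f=200/np.tan(np.radians(c["vfov"])/2); return np.array([[f,0,c["cx"]],[0,f,c["cy"]],[0,0,1]])
def pose(name,st=None):
    c=get_calibration(name)
    if name=="wrist":
        st=st or monitor.read_state(); H=c["hand_eye"]; Rt=R.from_rotvec(st["tool_rot"]).as_matrix()
        return c,Rt@H[:3,:3],Rt@H[:3,3]+st["ee_pos"]
    return c,R.from_rotvec(c["orientation"]).as_matrix(),np.array(c["position"])
def ray(name,px,st=None):
    c,Rm,p=pose(name,st)
    u=cv2.undistortPoints(np.array([[px]],float),K(c),c["D"])[0,0]
    d=Rm@np.array([u[0],u[1],1]); return p,d/np.linalg.norm(d)
def onz(name,px,z,st=None):
    p,d=ray(name,px,st); return p+d*(z-p[2])/d[2]
def tri(*rs):
    A=0;b=0
    for p,d in rs:
        M=np.eye(3)-np.outer(d,d); A=A+M;b=b+M@p
    x=np.linalg.solve(A,b); return x,[np.linalg.norm(np.cross(x-p,d)) for p,d in rs]
def proj(name,X,st=None):
    c,Rm,p=pose(name,st)
    rv=cv2.Rodrigues(Rm.T)[0]
    return cv2.projectPoints(np.array(X,float).reshape(-1,3),rv,-Rm.T@p,K(c),np.array(c["D"]))[0].reshape(-1,2)
def crop(img,x0,y0,x1,y1,s,fn):
    cv2.imwrite(fn,cv2.resize(img[y0:y1,x0:x1,::-1],None,fx=s,fy=s,interpolation=cv2.INTER_CUBIC))
E
python3 - <<'E'
from h import *
t=cv2.imread("pics/top0.png")[:,:,::-1];s=cv2.imread("pics/scene0.png")[:,:,::-1]
crop(t,200,140,300,250,5,"pics/tbox.png")
crop(t,360,140,470,220,7,"pics/tpack.png")
crop(s,200,200,290,290,6,"pics/spack.png")
crop(s,350,110,450,230,5,"pics/sbox.png")
E
```

```text
(no output)
```

View pics/tbox.png

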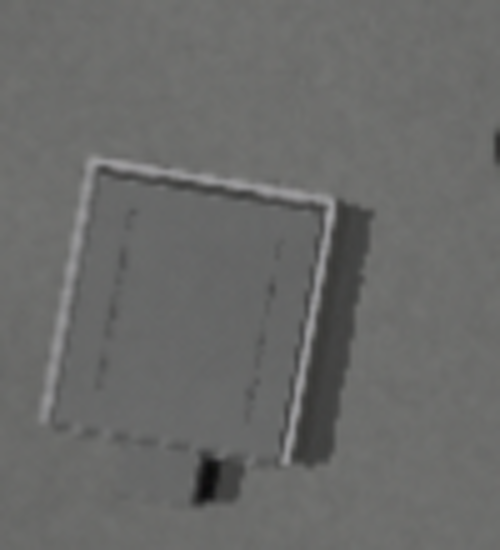

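View pics/tpack.png

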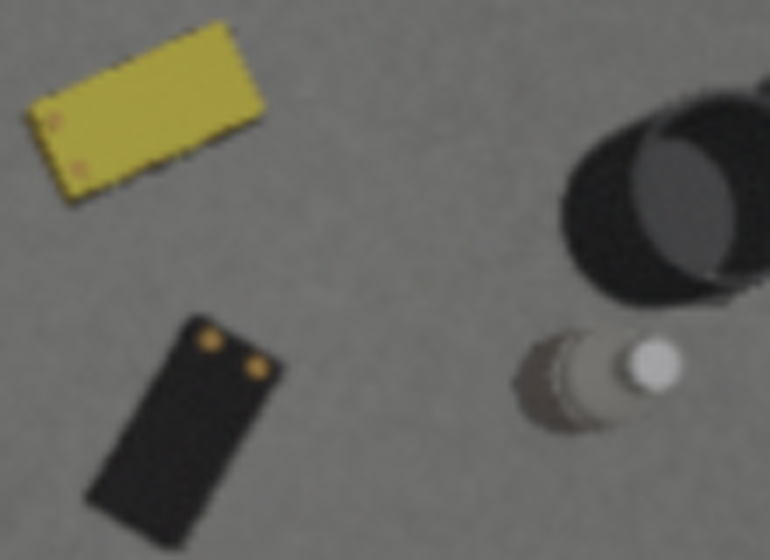

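View pics/spack.png

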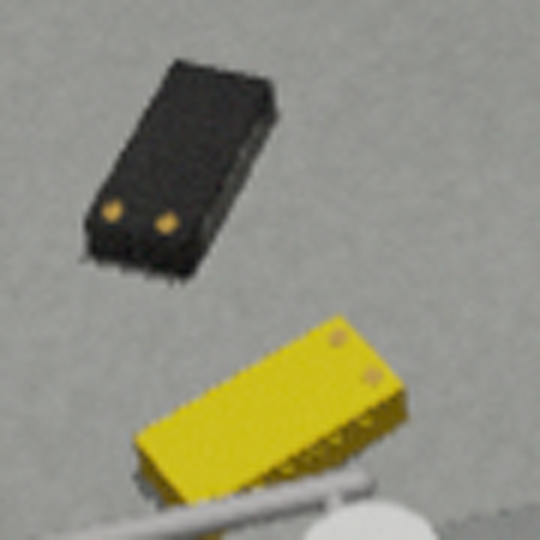

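View pics/sbox.png

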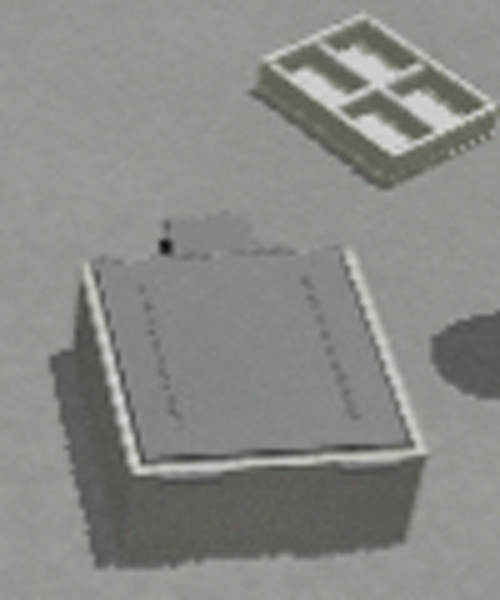

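```bash
python3 - <<'E'
from h import *
np.set_printoptions(precision=1,suppress=True)
m=lambda t,s: tri(ray("top",t),ray("scene",s))
print("dots",m((389.9,188.6),(227.7,237)),m((396.7,192.4),(218.7,235)))
print("pack far corners",m((385.7,218.6),(229.2,210)),m((372.1,211),(245.3,213.7)))
for n,t,s in [("BL",(218.4,172),(435,201)),("BR",(266.6,180.4),(377.6,203.6)),("FR",(257.4,232.4),(367.6,163)),("FL",(208.6,224.4),(419.6,160))]:
    print(n,m(t,s),onz("top",t,66),onz("scene",s,66))
pk=np.array([onz("top",p,25)[:2] for p in [(387.6,185),(400.7,192.4),(385.7,218.6),(372.1,211)]]);print(pk,pk.mean(0)); 
for i in range(4): d=pk[(i+1)%4]-pk[i];print(np.linalg.norm(d),np.degrees(np.arctan2(d[1],d[0])))
bx=np.array([onz("top",p,66)[:2] for p in [(218.4,172),(266.6,180.4),(257.4,232.4),(208.6,224.4)]]);print(bx.mean(0))
for i in range(4): d=bx[(i+1)%4]-bx[i];print(np.linalg.norm(d),np.degrees(np.arctan2(d[1],d[0])))
for n,p in [("wa",(316,221)),("wb",(310,169))]: print(n,onz("top",p,26))
print("flask",onz("top",(150,209),190),"oil",onz("top",(453.5,192),120))
E
```

```text
dots (array([ 577.4, -233.4,   23.4]), [np.float64(0.6877055929894749), np.float64(0.6877055929894723)]) (array([ 565.2, -253.9,   23.7]), [np.float64(0.782105816153718), np.float64(0.7821058161537326)])
pack far corners (array([ 485.8, -216.7,   21.7]), [np.float64(1.4768646312587907), np.float64(1.4768646312588913)]) (array([ 509.9, -177.3,   20.7]), [np.float64(0.08510002986547849), np.float64(0.08510002986542135)])
BL (array([636.1, 283.8,  61.2]), [np.float64(1.2454704673483432), np.float64(1.2454704673484693)]) [634.9 281.4  66. ] [640.3 282.2  66. ]
BR (array([607.1, 140.4,  63.8]), [np.float64(1.7120347569682353), np.float64(1.7120347569682224)]) [606.3 138.4  66. ] [609.3 141.1  66. ]
FR (array([454.5, 170.4,  62.8]), [np.float64(2.1660746497046044), np.float64(2.1660746497045227)]) [453.9 167.8  66. ] [458.2 171.1  66. ]
FL (array([480.8, 313.7,  61.6]), [np.float64(0.9571436248861565), np.float64(0.9571436248862618)]) [480.5 311.5  66. ] [485.4 312.   66. ]
[[ 588.4 -227.1]
 [ 564.7 -266.7]
 [ 485.5 -217.5]
 [ 509.7 -176.5]] [ 537.1 -222. ]
46.23138229812306 -120.88058700134542
93.21945191322813 148.11933711823983
47.59126962587703 59.382033329712336
93.47111041882815 -32.71150648749898
[543.9 224.8]
145.77802636553392 -101.32837937510354
155.16229565349906 169.07111689536094
146.14238934369197 79.5199889141837
157.32405897340686 -11.061237624023462
wa [483.5  -4.6  26. ]
wb [643.  10.  26.]
flask [523.6 432.1 190. ] oil [ 554.8 -396.   120. ]
```

Look-alikes: black block at top (386,201) / scene (230,228), yellow block at top (381,156) / scene (245,269), and the larger black box at top (213,85). The crops show that the one at (386,201) is black with a grey band and pack-sized, so that is the pack. Next I move over the tab.

```bash
python3 -m inch '0.0145 0.0385 0 7.6 0; 0.0145 0.0385 0 7.6 0; 0.0145 0.0385 0 7.6 0; 0.0145 0.0385 0 7.6 0; 0.0145 0.0385 0 7.6 0'; python3 -m inch '0.0145 0.0385 0 7.6 0; 0.0145 0.0385 0 7.6 0; 0.0145 0.0385 0 7.6 0; 0.0145 0.0385 0 7.6 0; 0.0145 0.0385 0 7.6 0'; python3 -m inch '0.0145 0.0385 0 7.6 0; 0.0145 0.0385 0 7.6 0; 0.0145 0.0385 0 7.6 0; 0.0145 0.0385 0 7.6 0; 0.0145 0.0385 0 7.6 0'
```

```text
time: 0.78
ee_pos: [230.4, -333.1, 404.5]
tool_rot: [-2.788, -1.448, -0.0]
force: [1.2, -0.1, -0.3]
grip_width: 0.004
time: 1.4
ee_pos: [302.8, -140.6, 404.7]
tool_rot: [2.164, 2.277, 0.0]
force: [1.1, -0.1, 0.1]
grip_width: 0.001
time: 2.02
ee_pos: [375.4, 52.0, 404.7]
tool_rot: [1.305, 2.858, -0.0]
force: [1.0, -1.3, -0.0]
grip_width: -0.0
```

```bash
python3 -m inch '0.014 0.0385 0 7.6 0; 0.014 0.0385 0 7.6 0; 0.014 0.0385 0 7.6 0; 0.014 0.0385 0 7.6 0; 0 0 0 7.6 0'; python3 - <<'E'
from h import *
st=monitor.read_state();print(st["ee_pos"],st["tool_rot"])
cv2.imwrite("pics/w1.png",camera("wrist")[:,:,::-1])
np.save("w1.npy",np.r_[st["ee_pos"],st["tool_rot"]])
x=np.array([.981,-.191,0]);y=np.array([.191,.981,0]);c=np.array([545,226,0])
z=np.array([0,0,66])
P=[c-98*x+z]+[c+a*x+b*y+z for a,b in [(-114,23),(-114,-23),(-82,23),(-82,-23)]]
print(proj("wrist",P,st))
E
```

```text
time: 2.65
ee_pos: [431.5, 206.5, 404.1]
tool_rot: [-0.3, -3.126, 0.0]
force: [-0.2, 0.3, 0.7]
grip_width: -0.003
[431.51368717 206.5080835  404.07418909] [-2.99689166e-01 -3.12632291e+00  4.19812901e-04]
[[364.07667276 193.7980623 ]
 [387.62912119 178.48684817]
 [341.76467631 178.4130691 ]
 [385.64347719 208.69807689]
 [341.16184478 208.68199727]]
```

View pics/w1.png

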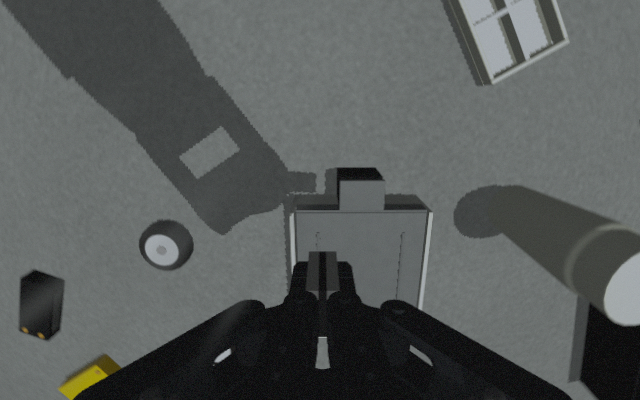

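```bash
python3 -m inch '0.0062 0.012 -0.02 0 0; 0.0062 0.012 -0.035 0 0; 0.006 0.0115 -0.045 0 0; 0 0 -0.035 0 0; 0 0 -0.015 0 0'; python3 - <<'E'
from h import *
st=monitor.read_state();print(st["ee_pos"],st["force"])
i=camera("wrist");crop(i,200,130,480,330,2.8,"pics/w2.png")
E
```

```text
time: 3.32
ee_pos: [449.3, 239.8, 253.0]
tool_rot: [-0.313, -3.124, 0.002]
force: [0.4, 0.4, 0.5]
grip_width: 0.005
[449.31174899 239.77441224 253.04028606] [0.35745361 0.36651097 0.47827787]
```

View pics/w2.png

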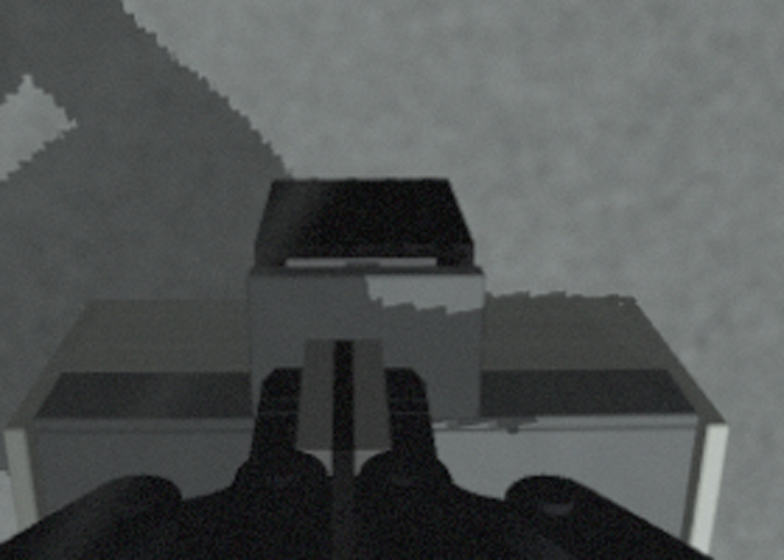

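```bash
python3 -m inch '0 0.002 -0.004 0 0; 0 0 -0.003 0 0; 0 0 -0.003 0 0; 0 0 -0.002 0 0; 0 0 0 0 0'
```

```text
time: 4.0
ee_pos: [449.6, 242.1, 242.7]
tool_rot: [0.31, 3.126, -0.0]
force: [0.9, 0.6, -0.2]
grip_width: 0.002
```

```bash
python3 -m inch '0 0 -0.003 0 0; 0 0 -0.003 0 0; 0 0 -0.003 0 0; 0 0 -0.002 0 0; 0 0 0 0 0'
```

```text
time: 4.62
ee_pos: [449.6, 242.1, 231.6]
tool_rot: [0.31, 3.126, 0.0]
force: [-0.6, 0.4, 3.1]
grip_width: -0.003
```

```bash
python3 -m inch '0 0 -0.001 0 0; 0 0 -0.001 0 0; 0 0 -0.001 0 0; 0 0 0 0 0; 0 0 0 0 0'
```

```text
time: 5.25
ee_pos: [449.7, 242.2, 229.8]
tool_rot: [0.31, 3.126, 0.001]
force: [-6.0, -1.8, 17.5]
grip_width: -0.004
```

```bash
python3 -m inch '0 0 0.02 0 0; -0.02 0.004 0.04 0 0; -0.035 0.007 0.045 0 0; -0.035 0.007 0.045 0 0; -0.02 -0.03 0.04 0 0'; python3 -m inch '0 -0.04 0.02 0 0.08; 0 -0.04 0 0 0.08; 0 -0.04 0 0 0.08; 0 -0.04 0 0 0.08; 0 -0.04 0 0 0.08';python3 - <<'E'
from h import *
i=camera("scene");crop(i,280,60,480,240,3.5,"pics/s2.png")
E
```

```text
time: 5.88
ee_pos: [338.1, 230.6, 420.0]
tool_rot: [0.306, 3.126, 0.0]
force: [0.9, 0.4, 1.7]
grip_width: -0.001
time: 6.5
ee_pos: [339.2, 28.8, 438.6]
tool_rot: [-0.31, -3.126, 0.0]
force: [-0.2, -0.7, 0.4]
grip_width: 0.942
```

View pics/s2.png

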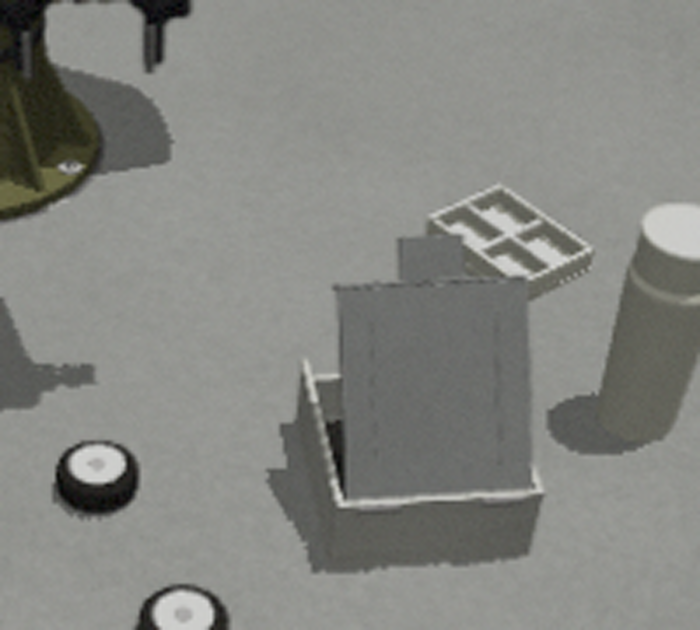

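```bash
python3 -m inch '0.035 -0.05 0 -4 0.08; 0.04 -0.05 0 -4 0.08; 0.04 -0.05 0 -4 0.08; 0.04 -0.05 0 -4 0.08; 0.04 -0.05 0 -4 0.08'; python3 -m inch '0 0 -0.02 0 0.08; 0 0 -0.03 0 0.08; 0 0 -0.03 0 0.08; 0 0 -0.02 0 0.08; 0 0 0 0 0.08';python3 - <<'E'
from h import *
st=monitor.read_state();print(st["ee_pos"],st["tool_rot"])
i=camera("wrist");cv2.imwrite("pics/w3.png",i[:,:,::-1])
np.save("w3.npy",np.r_[st["ee_pos"],st["tool_rot"]])
u=np.array([.850,-.527,0]);v=np.array([.527,.85,0]);c=np.array([537,-222,25])
print(proj("wrist",[c+a*48*u+b*23*v for a,b in [(1,1),(1,-1),(-1,-1),(-1,1)]],st))
E
```

```text
time: 7.18
ee_pos: [531.8, -217.0, 438.2]
tool_rot: [-0.852, -3.023, -0.0]
force: [0.9, 0.5, 0.0]
grip_width: 0.934
time: 7.8
ee_pos: [530.6, -215.1, 337.2]
tool_rot: [-0.848, -3.022, -0.001]
force: [1.6, -0.8, -0.2]
grip_width: 0.941
[ 530.61165846 -215.05088608  337.17832471] [-8.47706340e-01 -3.02172101e+00 -7.50844763e-04]
[[343.98458402 247.69481004]
 [297.28150995 247.37707751]
 [295.42881865 149.44942135]
 [347.04530671 149.81755706]]
```

View pics/w3.png

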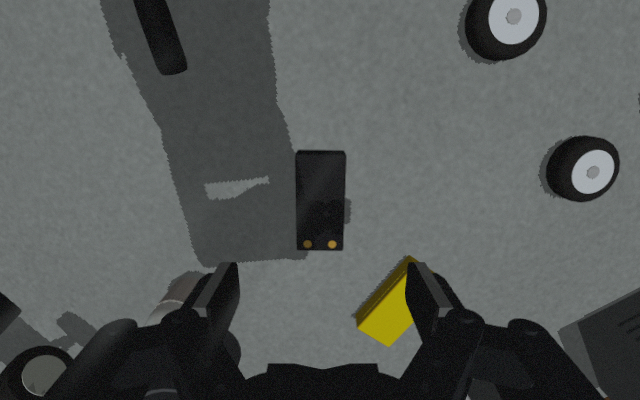

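```bash
python3 -m inch '0.006 -0.007 -0.02 0 0.07; 0 0 -0.035 0 0.07; 0 0 -0.04 0 0.07; 0 0 -0.035 0 0.07; 0 0 -0.02 0 0.07'; python3 -m inch '0 0 -0.006 0 0.07; 0 0 0 0 0.07; 0 0 0 0 0.02; 0 0 0 0 0.02; 0 0 0 0 0.02'
```

```text
time: 8.48
ee_pos: [536.9, -222.2, 188.1]
tool_rot: [-0.848, -3.025, -0.0]
force: [-0.0, -0.2, 1.6]
grip_width: 0.821
time: 9.1
ee_pos: [537.1, -222.3, 184.2]
tool_rot: [0.848, 3.023, -0.001]
force: [-1.0, 1.1, 6.8]
grip_width: 0.522
```

```bash
python3 -m inch '0 0 0.002 0 0.02; 0 0 0 0 0.02; 0 0 0 0 0.02; 0 0 0.01 0 0.02; 0 0 0.01 0 0.02'; python3 - <<'E'
from h import *
i=camera("wrist");cv2.imwrite("pics/w4.png",i[:,:,::-1])
E
```

```text
time: 9.72
ee_pos: [536.8, -222.2, 205.5]
tool_rot: [0.849, 3.025, -0.0]
force: [-0.8, -0.0, -2.8]
grip_width: 0.518
```

View pics/w4.png

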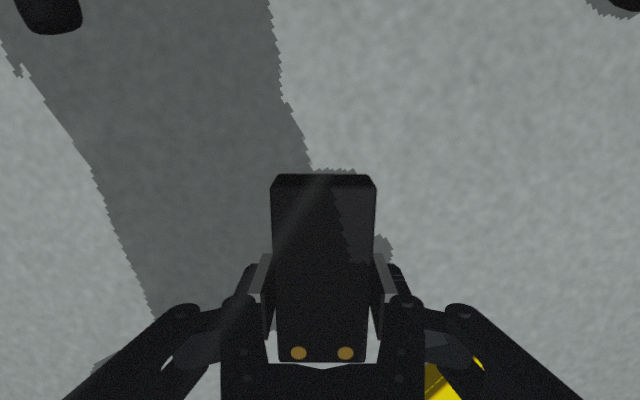

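```bash
python3 -m inch '0 0 0.03 0 0.02; 0 0.02 0.04 0 0.02; 0 0.045 0.03 2 0.02; 0 0.045 0.01 2 0.02; 0 0.045 0 2 0.02'; python3 -m inch '0 0.045 0 2 0.02; 0 0.045 0 2 0.02; 0 0.045 0 2 0.02; 0 0.045 0 2 0.02; 0 0.045 0 2 0.02';  python3 -m inch '0 0.045 0 2 0.02; 0 0.03 0 2 0.02; -0.002 0.019 0 0 0.02; 0 0 0 0 0.02; 0 0 0 0 0.02'; python3 - <<'E'
from h import *
i=camera("wrist");cv2.imwrite("pics/w5.png",i[:,:,::-1])
i=camera("top");crop(i,160,100,340,270,3.5,"pics/t5.png")
i=camera("scene");crop(i,280,0,480,240,2.5,"pics/s5.png")
E
```

```text
time: 10.4
ee_pos: [536.6, -65.8, 316.3]
tool_rot: [0.687, 3.063, 0.0]
force: [0.6, -0.5, -3.7]
grip_width: 0.515
time: 11.02
ee_pos: [536.5, 159.4, 315.3]
tool_rot: [0.417, 3.113, 0.0]
force: [0.6, -0.0, -2.3]
grip_width: 0.516
time: 11.65
ee_pos: [534.9, 251.1, 314.8]
tool_rot: [0.312, 3.126, -0.0]
force: [0.8, -0.4, -2.3]
grip_width: 0.517
```

View pics/w5.png

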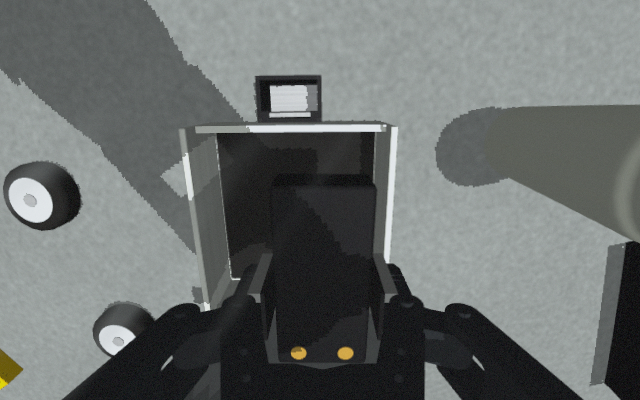

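View pics/t5.png

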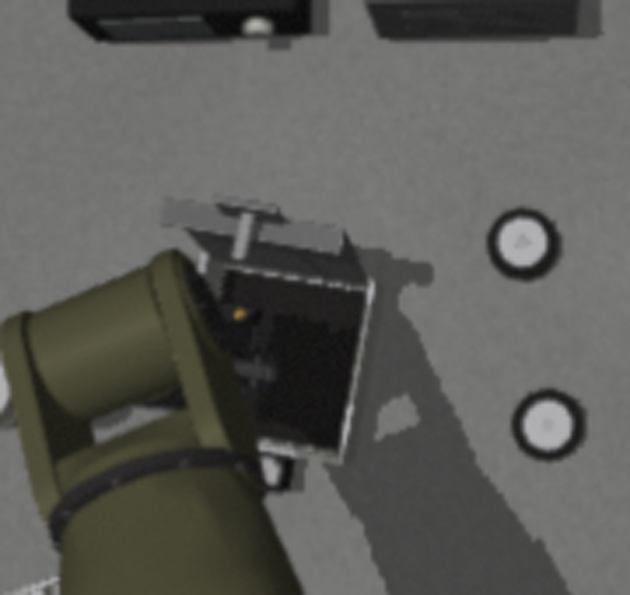

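View pics/s5.png

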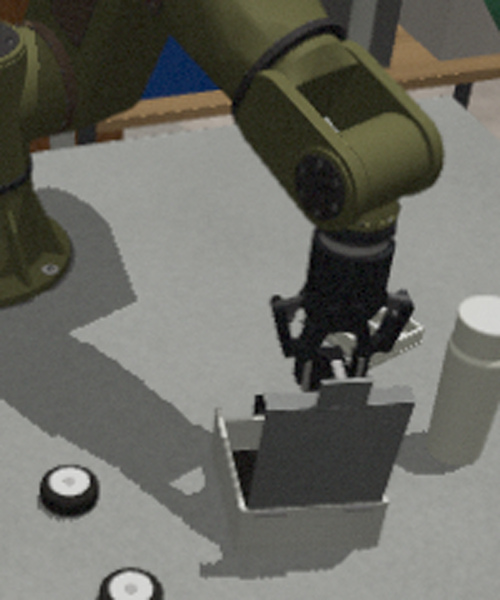

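```bash
python3 -m inch '0 -0.015 0 0 0.02; 0 -0.01 -0.02 0 0.02; 0 0 -0.03 0 0.02; 0 0 -0.03 0 0.02; 0 0 -0.02 0 0.02'; python3 -m inch '0 0 -0.01 0 0.02; 0 0 -0.006 0 0.02; 0 0 -0.003 0 0.02; 0 0 0 0 0.02; 0 0 0 0 0.02'
```

```text
time: 12.42
ee_pos: [534.7, 225.6, 213.4]
tool_rot: [-0.312, -3.125, 0.001]
force: [0.1, -0.4, -2.1]
grip_width: 0.516
time: 13.05
ee_pos: [534.9, 226.9, 196.2]
tool_rot: [0.31, 3.125, 0.001]
force: [0.3, -0.0, -2.4]
grip_width: 0.518
```

```bash
python3 -m inch '0 0 -0.002 0 0.02; 0 0 -0.002 0 0.02; 0 0 -0.001 0 0.02; 0 0 0 0 0.02; 0 0 0 0 0.02'
```

```text
time: 13.68
ee_pos: [534.8, 226.9, 190.7]
tool_rot: [0.31, 3.126, 0.0]
force: [-0.0, -0.4, -1.9]
grip_width: 0.525
```

```bash
python3 -m inch '0 0 -0.001 0 0.02; 0 0 -0.001 0 0.02; 0 0 0 0 0.02; 0 0 0 0 0.02; 0 0 0 0 0.02'
```

```text
time: 14.3
ee_pos: [534.8, 226.9, 189.2]
tool_rot: [0.31, 3.126, 0.0]
force: [-4.1, -0.6, 4.9]
grip_width: 0.52
```

Contact with the floor; release.

```bash
python3 -m inch '0 0 0 0 0.06; 0 0 0 0 0.06; 0 0 0 0 0.06; 0 0 0.005 0 0.06; 0 0 0.01 0 0.06'; python3 -m inch '0 0 0.03 0 0.06; 0 0 0.04 0 0.06; 0 0 0.05 0 0.03; 0 0 0.05 0 0; 0 0 0.05 0 0';python3 - <<'E'
from h import *
st=monitor.read_state();print(st["ee_pos"],st["tool_rot"])
i=camera("wrist");cv2.imwrite("pics/w6.png",i[:,:,::-1])
E
```

```text
time: 14.92
ee_pos: [534.7, 226.9, 204.0]
tool_rot: [-0.31, -3.126, 0.0]
force: [0.0, -0.5, 0.2]
grip_width: 0.703
time: 15.55
ee_pos: [534.3, 226.7, 426.3]
tool_rot: [0.31, 3.125, 0.001]
force: [0.3, -0.3, -0.5]
grip_width: 0.061
[534.29275713 226.70372391 426.30932485] [3.10319948e-01 3.12534896e+00 6.32758411e-04]
```

View pics/w6.png

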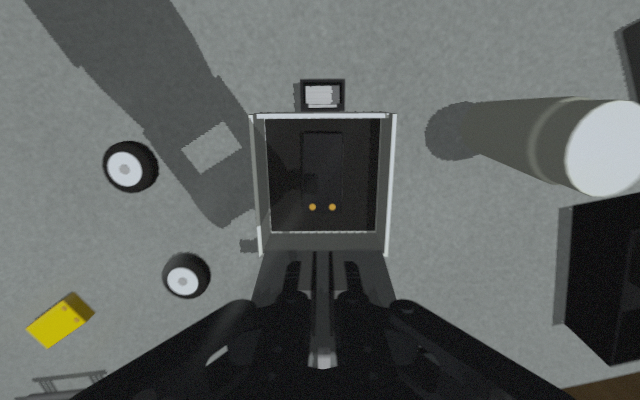

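```bash
python3 -m inch '0 0 0.035 0 0; 0.03 -0.006 0 0 0; 0.035 -0.007 0 0 0; 0.035 -0.007 0 0 0; 0.034 -0.007 0 0 0'; python3 -m inch '0 0 0 0 0; 0 0 0 0 0; 0 0 0 0 0; 0 0 0 0 0; 0 0 0 0 0';  python3 - <<'E'
from h import *
i=camera("wrist");cv2.imwrite("pics/w7.png",i[:,:,::-1])
i=camera("scene");crop(i,280,0,480,240,2.5,"pics/s7.png")
E
```

```text
time: 16.23
ee_pos: [669.6, 199.6, 459.2]
tool_rot: [0.31, 3.126, 0.0]
force: [-0.4, 1.1, 0.2]
grip_width: -0.0
time: 16.85
ee_pos: [668.5, 200.0, 459.0]
tool_rot: [0.31, 3.126, 0.0]
force: [-0.2, -0.6, 0.2]
grip_width: 0.001
```

View pics/w7.png

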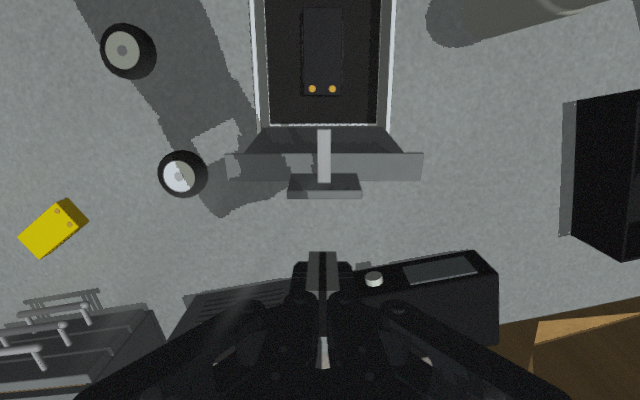

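View pics/s7.png

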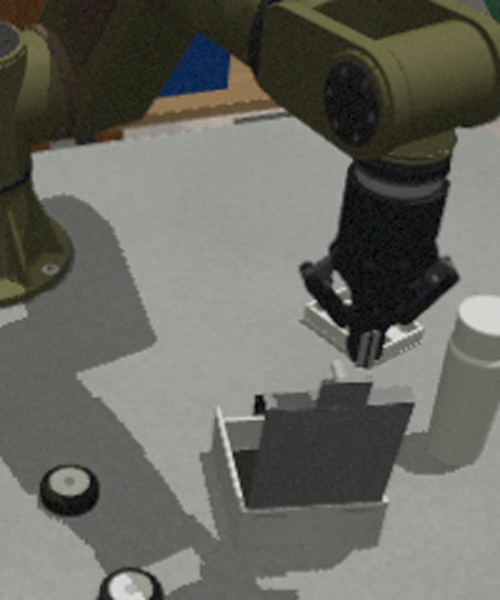

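```bash
python3 - <<'E'
from h import *
st=monitor.read_state()
for px in [(325,197),(325,176),(288,197),(362,197)]:
    for z in (244,):
        p=onz("wrist",px,z,st); d=p-np.array([547,223.5,0]); print(p,d@[.981,-.191,0],d@[.191,.981,0])
t=np.array([*st["ee_pos"][:2],286]);print(proj("wrist",[t],st))
E
```

```text
[645.28817602 204.84448189 244.        ] 99.98390463466426 0.47197835751067374
[632.40976445 207.39914692 244.        ] 86.86224186448315 0.5183281386802678
[640.82377918 182.66015708 244.        ] 99.8415373714689 -22.143544083815044
[649.74652293 227.03435498 244.        ] 100.11927718937895 23.091788118569248
[[325.21562744 265.66456553]]
```

```bash
python3 -m inch '0.002 0 -0.02 0 0; 0 0 -0.025 0 0; 0 0 -0.02 0 0; 0 0 -0.011 0 0; 0 0 0 0 0';  python3 - <<'E'
from h import *
i=camera("wrist");cv2.imwrite("pics/w8.png",i[:,:,::-1])
# waypoints
H=np.array([72.,60.]); r=155; prev=None
for th in [1.7,1.57,1.4,1.2,1.0,.8,.6,.4,.2,.1,0,-.05]:
    # finger bottom front corner touches the face
    q=H+r*np.array([-np.cos(th),np.sin(th)])+6*np.array([np.sin(th),np.cos(th)])
    print(th,q)
E
```

```text
time: 17.58
ee_pos: [670.8, 199.9, 382.3]
tool_rot: [-0.31, -3.125, 0.0]
force: [0.3, -0.1, 0.0]
grip_width: -0.003
1.7 [ 97.92088548 212.93497865]
1.57 [ 77.87656746 215.00472881]
1.4 [ 51.56779123 213.76451101]
1.2 [ 21.42678257 206.64020485]
1.0 [ -6.6980315  193.66981648]
0.8 [-31.6854034  175.37043435]
0.6 [-52.53916547 152.47159707]
0.4 [-68.42794402 125.88620902]
0.2 [-78.71830358  96.67414574]
0.1 [-81.62664512  81.44420457]
0 [-83.  66.]
-0.05 [-83.10616538  58.24573033]
```

View pics/w8.png

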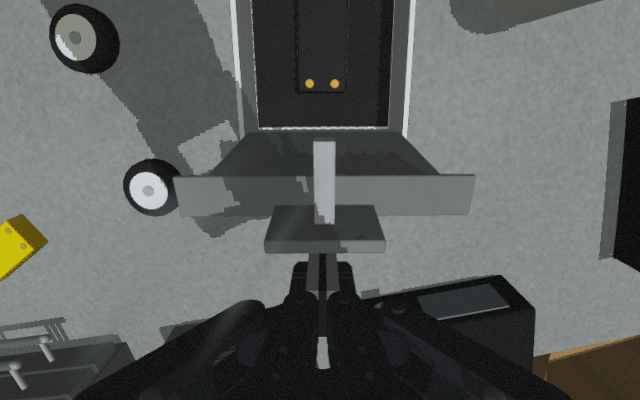

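```bash
python3 - <<'E'
import numpy as np
H=np.array([72.,60.]); p=np.array([126.,209.])
for th in list(np.arange(1.6,-0.01,-.1)):
    r=153+17*(1.7-th)/1.7
    q=H+r*np.array([-np.cos(th),np.sin(th)])+6*np.array([np.sin(th),np.cos(th)])+[11,0]
    d=q-p;p=q
    print("%.1f  x'%.0f z%.0f  %.4f %.4f %.4f"%(th,q[0],q[1],d[0]*.981e-3,-d[0]*.191e-3,d[1]*1e-3))
E
```

```text
1.6  x'93 z214  -0.0319 0.0062 0.0048
1.5  x'78 z215  -0.0152 0.0030 0.0013
1.4  x'62 z215  -0.0153 0.0030 -0.0003
1.3  x'47 z213  -0.0153 0.0030 -0.0019
1.2  x'31 z209  -0.0152 0.0029 -0.0034
1.1  x'16 z204  -0.0148 0.0029 -0.0050
1.0  x'2 z198  -0.0143 0.0028 -0.0065
0.9  x'-12 z190  -0.0137 0.0027 -0.0080
0.8  x'-26 z180  -0.0129 0.0025 -0.0095
0.7  x'-38 z170  -0.0120 0.0023 -0.0108
0.6  x'-49 z158  -0.0110 0.0021 -0.0120
0.5  x'-59 z144  -0.0098 0.0019 -0.0132
0.4  x'-68 z130  -0.0085 0.0016 -0.0142
0.3  x'-75 z115  -0.0071 0.0014 -0.0151
0.2  x'-80 z99  -0.0056 0.0011 -0.0158
0.1  x'-85 z83  -0.0040 0.0008 -0.0164
-0.0  x'-87 z66  -0.0024 0.0005 -0.0168
```

```bash
python3 -m inch '-0.016 0.003 0.002 0 0; -0.016 0.003 0.002 0 0; -0.015 0.003 0.001 0 0; -0.015 0.003 0 0 0; -0.015 0.003 -0.002 0 0'; python3 - <<'E'
from h import *
i=camera("scene");crop(i,280,0,480,240,2.5,"pics/s9.png")
E
```

```text
time: 18.25
ee_pos: [593.5, 214.8, 387.0]
tool_rot: [0.31, 3.123, 0.001]
force: [2.9, 0.0, -1.2]
grip_width: 0.002
```

View pics/s9.png

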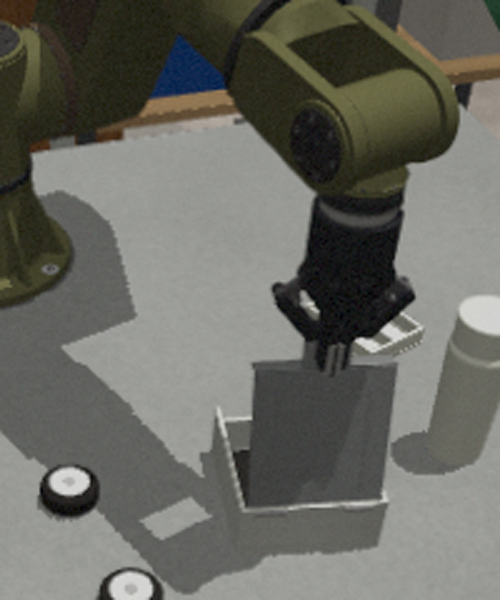

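Lid follows, fingertip near the tab. Continue the arc.

```bash
python3 -m inch '-0.015 0.003 -0.004 0 0; -0.015 0.003 -0.005 0 0; -0.014 0.003 -0.0065 0 0; -0.014 0.003 -0.008 0 0; -0.013 0.0025 -0.0095 0 0'; python3 -m inch '-0.012 0.0025 -0.011 0 0; -0.011 0.002 -0.012 0 0; -0.010 0.002 -0.013 0 0; -0.0085 0.0015 -0.014 0 0; -0.007 0.0015 -0.015 0 0';python3 - <<'E'
from h import *
i=camera("scene");crop(i,280,0,480,240,2.5,"pics/s10.png")
E
```

```text
time: 18.92
ee_pos: [522.9, 229.3, 353.9]
tool_rot: [0.31, 3.123, 0.002]
force: [3.6, 0.3, 0.2]
grip_width: 0.002
time: 19.55
ee_pos: [474.0, 239.0, 287.1]
tool_rot: [0.31, 3.126, 0.0]
force: [3.5, -0.2, 2.5]
grip_width: -0.0
```

View pics/s10.png

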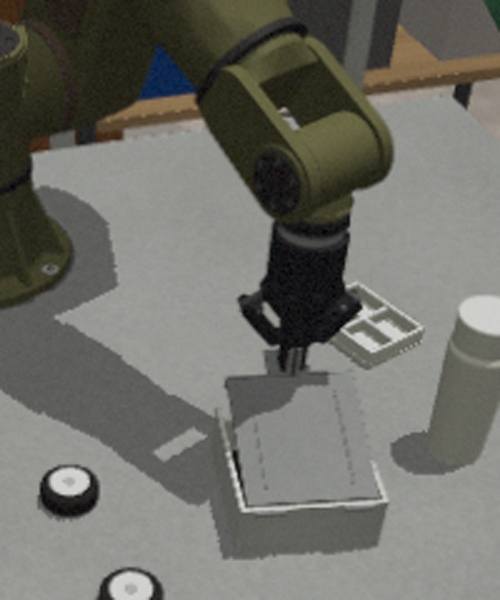

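```bash
python3 -m inch '-0.007 0.0013 -0.015 0 0; -0.005 0.001 -0.015 0 0; -0.004 0.001 -0.012 0 0; -0.003 0 -0.004 0 0; 0 0 -0.002 0 0'; python3 -m inch '0 0 -0.003 0 0; 0 0 -0.002 0 0; 0 0 -0.002 0 0; 0 0 0 0 0; 0 0 0 0 0'
```

```text
time: 20.23
ee_pos: [455.0, 242.2, 239.4]
tool_rot: [-0.31, -3.125, 0.001]
force: [-1.1, -0.4, 1.6]
grip_width: -0.005
time: 20.85
ee_pos: [455.3, 242.2, 232.7]
tool_rot: [0.31, 3.126, 0.0]
force: [-1.2, -0.1, 2.4]
grip_width: -0.001
```

```bash
python3 -m inch '0 0 -0.001 0 0; 0 0 -0.001 0 0; 0 0 -0.001 0 0; 0 0 -0.001 0 0; 0 0 0 0 0'
```

```text
time: 21.48
ee_pos: [455.3, 242.3, 229.9]
tool_rot: [0.31, 3.126, 0.001]
force: [-9.4, -3.5, 20.2]
grip_width: -0.001
```

```bash
python3 -m inch '0 0 -0.0005 0 0; 0 0 0 0 0; 0 0 0.005 0 0; 0 0 0.01 0 0; 0 0 0.02 0 0'; python3 -m inch '-0.01 0 0.03 0 0; -0.02 0 0.04 0 0; -0.03 0 0.04 0 0; -0.03 -0.03 0.04 0 0; -0.02 -0.03 0.03 0 0'; python3 -m inch '0 -0.04 0 0 0; 0 -0.04 0 0 0; 0 -0.04 0 0 0; 0 -0.04 0 0 0; 0 0 0 0 0'; python3 - <<'E'
from h import *
i=camera("scene");crop(i,200,60,480,260,2.8,"pics/s11.png")
i=camera("top");crop(i,140,100,480,260,2.3,"pics/t11.png")
E
```

```text
time: 22.1
ee_pos: [455.2, 242.1, 263.2]
tool_rot: [-0.31, -3.125, 0.001]
force: [0.1, 1.2, 0.0]
grip_width: -0.002
time: 22.72
ee_pos: [343.9, 181.5, 445.0]
tool_rot: [0.309, 3.125, 0.001]
force: [0.5, -0.2, 0.6]
grip_width: -0.002
time: 23.35
ee_pos: [345.1, 20.5, 443.5]
tool_rot: [0.316, 3.125, -0.0]
force: [-1.2, -0.9, 0.5]
grip_width: -0.004
```

View pics/s11.png

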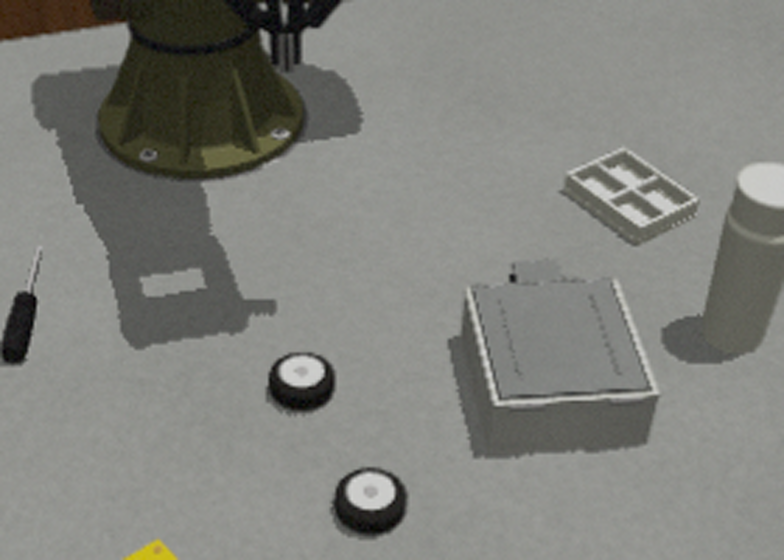

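View pics/t11.png

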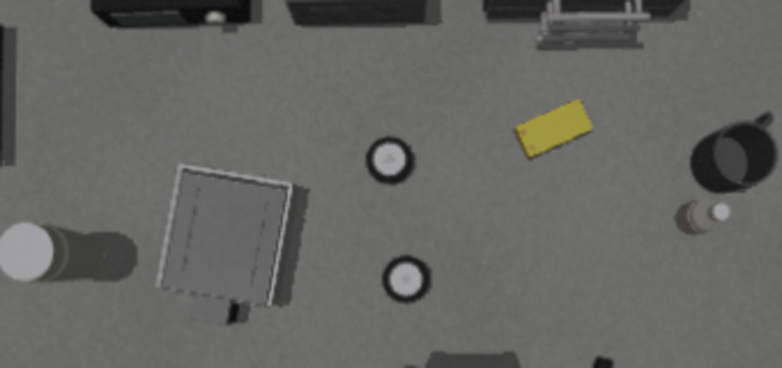

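```bash
python3 -m inch '0 0 0 0 0; 0 0 0 0 0; 0 0 0 0 0; 0 0 0 0 0; 0 0 0 0 0' | head -1; python3 - <<'E'
from h import *
from workcell import robot
i=camera("scene");o=cv2.imread("pics/scene0.png")[:,:,::-1]
b=(slice(140,225),slice(350,450))
print(np.abs(i[b].astype(int)-o[b]).mean(), (np.abs(i[b].astype(int)-o[b]).max(2)>40).sum())
t=camera("top");o=cv2.imread("pics/top0.png")[:,:,::-1]
d=(np.abs(t.astype(int)-o).max(2)>40)
for n,(x,y) in dict(wa=(316,221),wb=(310,169),flask=(155,209),oil=(448,193)).items(): print(n,d[y-18:y+18,x-18:x+18].sum())
E
```

```text
time: 24.08
2.9983529411764707 0
wa 0
wb 0
flask 0
oil 0
```

The lid area and the bystanders match the first pictures, so I am handing in.

```bash
python3 -c "
from workcell import robot
print(robot.sign_off())"
```

```text
the job is handed in; nothing more can be done
None
```

I finished the job and handed it in at about 24 s of the 70 s allowed; no verdict came back.

- **Opening:** I pressed the latch tab to its stop (about 17 N). The lid sprang up and stood fully open in the pictures.
- **Pack:** I gripped the black pack at its middle and set it on the box floor. A small upward push on the wrist showed when it touched down. After I let go, the wrist camera showed it lying flat inside the walls.
- **Closing:** I reached over the lid, drew it down from behind and pressed it to the stop (about 20 N). After release it stayed shut.

**Last checks:** About 2 s after release, the lid area in the scene picture matched the first picture, where the lid was latched. The wheels, flask and small bottle showed no change in the top view. The pack cannot be seen under the shut lid, so its flat position comes from the picture taken before closing.

One slip: I overshot by 25 mm in y above the box, saw it in the pictures and corrected it before lowering. No check failed, and the measurements agreed to within about 3 mm.

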